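Pin the swing arm and hold the force gauge on the tilted pad

ROBOT

A 7-joint arm with a two-finger parallel gripper is mounted at the origin on the work surface. World frame = base frame: x ahead of the robot, y to its left, z up, the work surface at z = 0. Lengths are in mm, angles in rad, forces in N, time in s.
With the tool pointing down it reaches from about 400 to 850 mm from the base axis. Payload 4.5 kg.
Tool frame: the origin (TCP) lies at the very end of the fingers, on their centre line; the grasp point (between the pads) lies 19 mm behind it; z points along the fingers, y is the line along which they close (so a half turn about z gives the same grasp; the last joint's range is limited). The gripper opens to 88 mm and grips with 3 to 60 N. Pads are 18 mm wide; open, the fingers measure 123 mm over their backs; the gripper's body (75 mm by 187 mm) begins 45 mm behind the grasp point.
Start: joints at [-1.232, 0.689, -0.195, 1.565, 0.157, 0.902, -0.215], TCP at [187.544, 596.222, 238.743] pointing down, gripper open.
Joint ranges: [-3.01, 3.01], [-0.46, 2.08], [-1.47, 1.51], [0.13, 2.56], [-1, 4.14], [0.04, 2.09], [-2.66, 2.66]. Speed limits (rad/s): [2.57, 2.57, 3.14, 3.14, 3.14, 3.14, 3.14].

INTERFACE

Orientations are given as a unit quaternion [x, y, z, w].
In Python, from station import ctrl, eyes, workorder gives the robot as it stands.
- The arm moves only by the tool arm_command, never from a script. Its argument "steps" is a list that holds one entry, the list of rows, each a list of 7 numbers: the shift along the tool's x, y, z in m, then the turn, a rotation vector about the tool's x, y, z in degrees, then the closure in counts, from 0 (fully open) to 255 (shut). A call has 1 to 12 rows; each row is the pose to reach, as a shift and turn from the pose commanded when the call began, along the tool's axes at that moment; what a row does not reach only later rows make up. A row lasts 1/12 s, in which the tool goes at most 41.7 mm and 7.16 degrees, less where a joint would pass 70% of its speed; a pose out of reach is approached as far as the arm can. A call with a gripper value outside its range is refused whole. The fingers move at their own pace and stop on an object; the grip force is fixed at half the most. Time passes only in rows, so rows that repeat a pose let the fingers close. It gives the time, the measured TCP pose, the force, the opening and the grip force at its end, in the units of the state.
- ctrl.get_state(): the state, without advancing time (a new reading comes with each control period).
- eyes.grab_frame(name): name is "scene" or "top"; returns (picture, depth): 384x512x3 uint8, blue, green, red; 384x512 float32, mm along the optical axis (not along the pixel's ray), 0 where there is no reading.
- eyes.camera_model(name): a dict with "fx", "fy", "cx", "cy" (pixels), "eye" and "rotation" of the camera in the world. Camera axes: x right, y up, looking along -z (the intrinsics and any distortion apply to the point x, -y, -z); pixel columns grow to the right and rows downward; lengths in mm; the calibration is good to about 2 mm. A picture is of the moment at which its call begins. camera_model takes no time and is no camera call.
- workorder.close_job(): hands the job in; it is judged then, once.
The state is a dict: "t": time; "qpos": joint angles; "qvel": joint speeds; "joint_efforts": joint torques, N m; "ee_pos": TCP position; "ee_rot": TCP orientation; "force": force on the tool from outside, world axes, zero at the start; "torque": the same for the moment, N m; "gripper_width": finger opening in mm; "grip_force": force on a finger pad.
Only numpy, scipy, OpenCV 4.12 (cv2) and the standard library are available. Lean on these libraries where they do the work, as an engineer would, in place of code of your own. Each camera call takes 0.05 s, during which the arm holds its last target. There are 200 camera calls.

TASK

Lock the fixture's swing arm: take the headed pin from its block and push it straight down through the fork and the arm's lug until the underside of its head is fully home on the fork, and leave it there. Then take the hand force gauge from its stand and hold it square to the tilted pad, with the tip inside the marked ring, pressing gently so that the spring plunger goes in about half of its 12 mm travel and never hits its stop. Finish while still holding the gauge there, with the pin home and everything else on the bench left in its place.

Things in the scene. Friction and masses are not known exactly. Their poses are not given: they have to be found in the camera images.
- fixture: Fixed fixture: grey base plate 130 (x) x 270 (y) x 10 mm, origin under its centre, -x towards the robot. A 32 mm wide aluminium swing arm (top at 54 mm) lies along y: pivot at y = +90, lug hole at y = -88 mm between two fork plates 40 x 46 mm (heights 30-40 and 56-66 mm). A soft spring keeps the lug aligned with the fork; the pin locks it. At y = 0 the arm carries the tilting pad.
- fork_hole (a point): Centre of the hole's mouth on the top face of the fork, 66 mm above the bench. The vertical hole, 12.5 mm across with a 1.5 mm chamfer, goes through upper fork plate, lug and lower fork plate (36 mm in all, 20 mm free below). Axes as the fixture's.
- pad_spot (a point): The marked spot: centre of the round steel pad's face (54 mm across), a dot inside a thin dark ring of 18 mm inner diameter. Its z axis is the outward normal of the face: it leans 15 to 30 degrees from vertical towards the fixture's -x (robot) side and keeps that tilt. About 100 mm above the bench.
- pin_block: Fixed plastic block 70 x 70 x 50 mm that holds the pin upright in a 14 mm hole; origin under its centre.
- pin: Steel headed pin, about 80 g, standing upright in its block at the start. Origin on its axis at the underside of the head; z points up out of the head. Head: cylinder 22 mm across and 32 mm tall (gripped from above, it stands on the block's top). Shank: 10 mm across, 44 mm long, the last 8 mm taper to 4.4 mm.
- gauge_stand: Fixed plastic block 80 x 80 x 45 mm with a 20 mm hole; the gauge stands on it upright, its plunger down in the hole; origin under its centre.
- gauge: Hand force gauge, about 200 g: upright black housing 36 (x) x 30 (y) x 92 mm, origin at the centre of the housing's underside, z up along the housing away from the tip. A spring plunger 8 mm across with a round end reaches 28 mm below the origin when free. Starts upright, its underside 45 mm above the bench. Grip the housing anywhere on its sides.
- gauge_tip (a point): The plunger's round end (lowest point), on the gauge's z axis, 28 mm below the gauge's origin when free.
- plunger (a joint): How far the gauge's plunger is pushed in (m): 0 free, 0.012 at its stop. The spring starts at 1 N and rises by 0.25 N per mm, so 6 mm is 2.5 N.
- weight_a: Bystander: steel ring weight, 90 mm across, 16 mm high, flat on the bench; origin under its centre.
- weight_b: Bystander: steel ring weight, 64 mm across, 14 mm high, flat on the bench; origin under its centre.
- jar: Bystander: clear jar with black cap, 60 mm across, 85 mm high; origin under its centre.
- fitting: Bystander: brass stepped fitting, 26 mm across, 34 mm high, standing; origin under its centre.
- wrench: Bystander: wrench lying flat along its own x; origin under its middle.
- cap: Bystander: black plastic cap, 32 mm across, 32 mm high; origin under its centre.
Things that resemble listed ones, but are neither listed nor needed, are in the scene too. What is meant by the gauge is not purple, and is the larger of those in its own colour. What is shaped like the pin but purple is not meant.

How it is judged:
By the outcome, as a careful person would: the job done as asked, in the order asked, and still so for the second after the job is handed in, while the arm keeps its last pose, push and grip.
It also fails if it takes over 58 s, if anything falls off the work surface, if the arm or the gripper's body presses on something with over 40 N, if the wrist force passes 120 N, or if a joint passes its speed limit or range.

## Working session

There is one attempt and no reset: what is moved stays moved. The work goes in short steps, Python scripts to look and compute and a tool call to move; the robot and the scene stay as the last step left them, time stands still between calls to the robot, and variables do not carry over. Pictures are saved under pics/ and viewed, at most 13 in all, crops included, and the job is handed in when it is done.

Besides the shell and the picture viewer there is one more tool, called after "Emit:" as a command line: name --argument value ..., lists and objects as JSON in quotes. arm_command: Moves the arm, as the interface text tells. Its arguments: {"type":"object","properties":{"steps":{"type":"array"}},"required":["steps"]}

```bash
mkdir -p pics; ls; cat > h.py <<'E'
import numpy as np,cv2
from station import ctrl,eyes,workorder
def load(n):
    d=np.load(f'{n}.npz');return d['im'],d['dep']
def grab(n,save=None):
    im,dep=eyes.grab_frame(n); np.savez(f'{save or n}.npz',im=im,dep=dep); return im,dep
def cloud(n,dep):
    m=eyes.camera_model(n);h,w=dep.shape;u,v=np.meshgrid(np.arange(w),np.arange(h))
    P=np.dstack([(u-m['cx'])/m['fx']*dep,-(v-m['cy'])/m['fy']*dep,-dep])
    return P@np.array(m['rotation']).T+np.array(m['eye'])
def ray(n,u,v,z):
    m=eyes.camera_model(n);d=np.array(m['rotation'])@np.array([(u-m['cx'])/m['fx'],-(v-m['cy'])/m['fy'],-1])
    e=np.array(m['eye']);return e+d*(z-e[2])/d[2]
E
python3 - <<'E'
from h import *
for n in('scene','top'):
    im,dep=grab(n); cv2.imwrite(f'pics/{n}0.png',cv2.resize(im,(800,600)))
    m=eyes.camera_model(n); print({k:np.round(v,3).tolist() for k,v in m.items() if not isinstance(v,str)})
print(ctrl.get_state())
E
```

```text
pics
{'fx': 378.121, 'fy': 378.121, 'cx': 249.807, 'cy': 194.139, 'eye': [1179.569, 305.631, 678.382], 'rotation': [0.232, 0.349, 0.757, 0.501]}
{'fx': 363.386, 'fy': 363.386, 'cx': 256.881, 'cy': 186.913, 'eye': [440.163, 37.886, 1067.548], 'rotation': [-0.03, 0.045, 0.714, -0.698]}
{'t': 0.1, 'qpos': array([-1.23221765,  0.68992481, -0.19450504,  1.56621605,  0.1572982 ,
        0.90247734, -0.21513429]), 'qvel': array([ 6.43206947e-04, -5.79701078e-05, -8.95908559e-04, -2.30107457e-03,
       -7.09596949e-04, -1.70717181e-03, -6.01249548e-04]), 'joint_efforts': array([-2.50158620e-03, -5.28494060e+01, -1.27131812e+00, -1.53836185e+01,
       -5.25639730e-02,  1.96614041e-03,  4.32014497e-05]), 'ee_pos': array([187.43262762, 595.65415214, 237.98081834]), 'ee_rot': array([ 1.51787145e-01,  9.88412866e-01, -8.15603417e-04, -6.41067443e-05]), 'force': array([-0.63090294,  0.01472023, -0.85635842]), 'torque': array([0.01538202, 0.03084206, 0.03485075]), 'grip_force': 0.0, 'gripper_width': 88.23302573490697}
```

View pics/scene0.png

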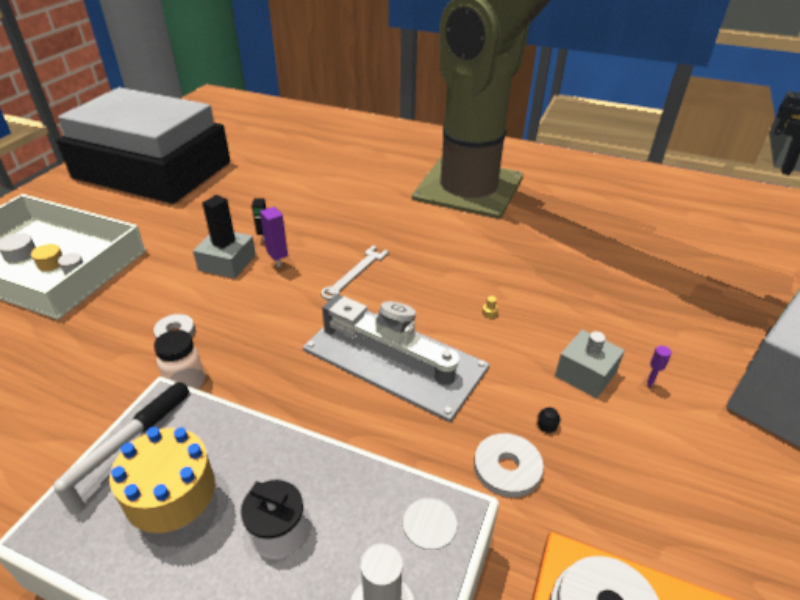

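View pics/top0.png

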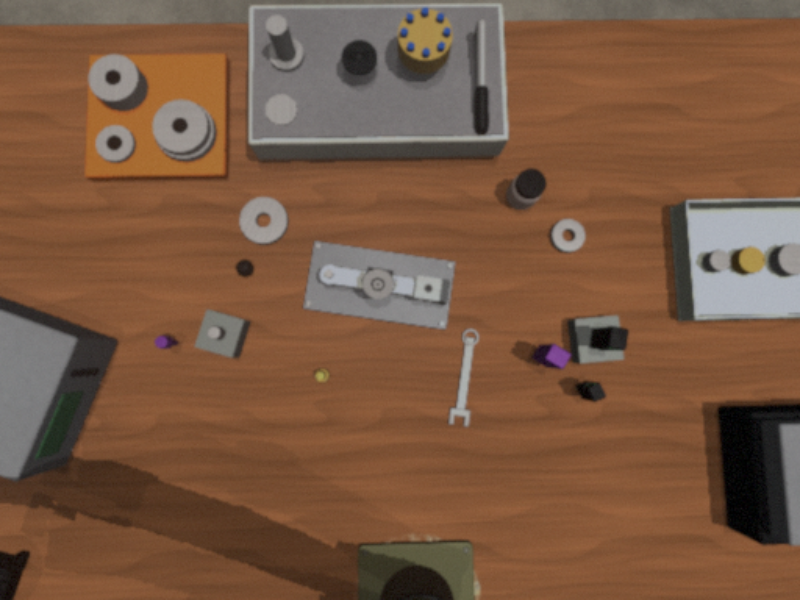

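The pin could be the grey-headed one on its block (scene 596,342; top 215,332) or the purple one (scene 660,360; top 165,342). I choose the grey one on the block. The gauge could be the large black one on its stand (scene 218,222; top 610,338), the small black one (scene 260,215; top 592,390) or the purple one (scene 273,235; top 553,355). I choose the large black one. The fixture's fork is at top (430,288), the pad at (378,284) and the pivot at (328,273).

```bash
sed -i "s/^import numpy.*/&\nfrom scipy.spatial.transform import Rotation as R/; s/np.array(m\['rotation'\])/R.from_quat(m['rotation']).as_matrix()/" h.py
python3 - <<'E'
from h import *
def circ(P): # rect + centroid
    (c,s,a)=cv2.minAreaRect(P[:,:2].astype(np.float32)); return np.round(c,1),np.round(s,1),round(a,1),len(P),np.round(P[:,2].mean(),1)
for n in('scene','top'):
    im,dep=load(n);C=cloud(n,dep);ok=dep>0
    k=0.64;h,w=dep.shape
    def win(cx,cy,r,z0,z1,extra=None):
        u,v=np.meshgrid(np.arange(w),np.arange(h));m=ok&(abs(u-cx*k)<r)&(abs(v-cy*k)<r)&(C[...,2]>z0)&(C[...,2]<z1)
        if extra is not None:m&=extra
        return C[m]
    pts=dict(scene=dict(pin=(596,342),block=(590,362),fork=(347,308),pad=(397,310),gauge=(216,205),stand=(225,252),piv=(445,355),plate=(395,355)),
      top=dict(pin=(215,332),block=(222,334),fork=(430,288),pad=(378,284),gauge=(613,338),stand=(600,340),piv=(327,273),plate=(380,284)))[n]
    zr=dict(pin=(74,90),block=(44,56),fork=(62,70),pad=(80,120),gauge=(128,145),stand=(40,50),piv=(50,60),plate=(6,14))
    rr=dict(pin=14,block=28,fork=18,pad=18,gauge=22,stand=28,piv=12,plate=70)
    print(n,'table z',np.median(C[ok&(abs(C[...,2])<15)][:,2]))
    for q,p in pts.items():
        P=win(*p,rr[q],*zr[q]); print(q,*circ(P) if len(P)>3 else len(P))
    P=win(*pts['pad'],18,85,125);
    if len(P)>5:
        c=P.mean(0);s=np.linalg.svd(P-c)[2][2];s*=np.sign(s[2]);print(' padn',s.round(3),np.degrees(np.arccos(s[2])),c.round(1),'rms',np.std((P-c)@s))
def crop(n,x,y,r):
    im,_=load(n);return cv2.resize(im[max(0,y-r):y+r,max(0,x-r):x+r],(390,290),interpolation=cv2.INTER_CUBIC)
a=np.vstack([np.hstack([crop('top',137,212,22),crop('top',244,182,30)]),np.hstack([crop('scene',378,220,30),crop('scene',150,142,30)])])
cv2.imwrite('pics/crop1.png',a)
E
```

```text
scene table z -0.13376407081295838
pin [486.5 339.8] [20.7 20.1] 27.7 69 80.0
block [485.6 339.1] [70.5 73.2] 73.1 593 49.4
fork [559.1 -21. ] [100.   42.8] 79.5 282 65.5
pad [564.   54.4] [61.6 55.2] 84.5 391 96.0
gauge [ 460.8 -339.9] [34.1 35.9] 80.6 110 135.2
stand [ 456.8 -325.4] [ 89.5 137.9] 48.2 361 44.8
piv [585.  131.2] [58.2 38.3] 83.7 206 53.7
plate [514.5  74.9] [464.2 288.6] 71.9 3096 9.6
 padn [-0.007  0.059  0.998] 3.3986264875735976 [575.3  57.1  97.4] rms 7.069985110708819
top table z 0.8616938897616819
pin [484.6 340.4] [18.6 21.7] 89.6 59 81.9
block [484.4 341.4] [71.  69.8] 72.9 577 50.7
fork [554.1 -38.1] [59.7 40.1] 81.3 286 66.5
pad [562.4  55.9] [60.8 51.9] 84.3 353 99.4
gauge [ 457.5 -336.9] [30.7 36.5] 78.0 180 136.6
stand [ 439.8 -340.5] [116.8  81.3] 3.9 543 45.4
piv [584.  137.4] [49.6 34.7] 84.1 177 54.9
plate [571.2  55.7] [418.4 390.1] 85.8 3028 10.3
 padn [-0.322  0.029  0.946] 18.8478700165237 [562.6  56.3 100.1] rms 4.754166656728476
```

View pics/crop1.png

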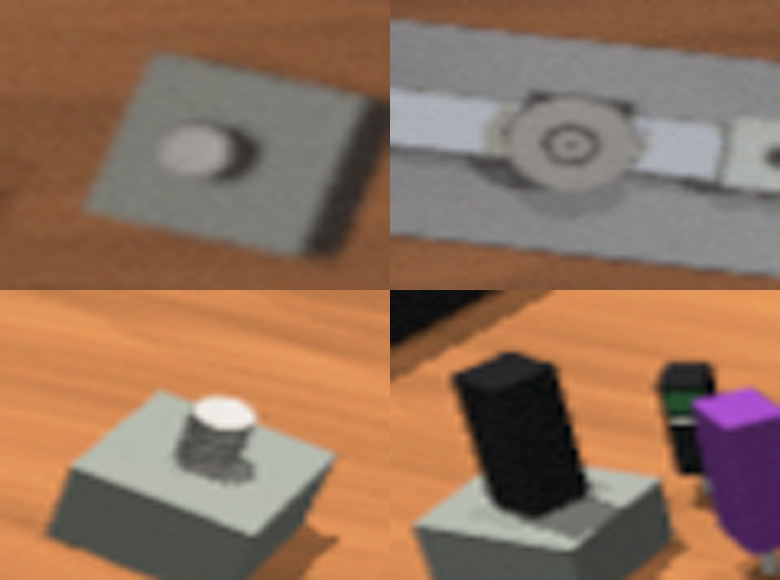

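The crops confirm the choice: the grey pin stands in its block, the large black gauge on its stand, and the pad's ring and dot show at crop (570,145). Next I refine the fixture's yaw, the hole and the pad.

```bash
python3 - <<'E'
from h import *
from scipy import ndimage as nd
for n in('top','scene'):
    im,dep=load(n);C=cloud(n,dep);ok=dep>0;Z=C[...,2];g=cv2.cvtColor(im,cv2.COLOR_BGR2GRAY)
    d=np.hypot(C[...,0]-571,C[...,1]-56)
    m=ok&(d<165)&(Z>6)&(Z<14); lab,k=nd.label(m); b=np.argmax(nd.sum(m,lab,range(1,k+1)))+1
    r=cv2.minAreaRect(C[m][:,:2].astype(np.float32)); print(n,'plate',np.round(r[0],1),np.round(r[1],1),round(r[2],2),'z',Z[lab==b].mean())
    # fork top: nearby top-plane pts
    m=ok&(abs(Z-66)<3.5)&(np.hypot(C[...,0]-556,C[...,1]+33)<36)
    r=cv2.minAreaRect(C[m][:,:2].astype(np.float32)); print('fork top',np.round(r[0],1),np.round(r[1],1),round(r[2],2),Z[m].mean())
    # dark pixels in the fork region
    vs,us=np.where(nd.binary_dilation(m)); u0,u1,v0,v1=us.min(),us.max(),vs.min(),vs.max(); print('fork px',u0,u1,v0,v1);print(g[v0:v1+1,u0:u1+1])
    # pad plane: RANSAC
    m=ok&(np.hypot(C[...,0]-564,C[...,1]-56)<34)&(Z>75)&(Z<125); P=C[m];rng=np.random.default_rng(0);best=None
    for _ in range(500):
        q=P[rng.choice(len(P),3,False)];nn=np.cross(q[1]-q[0],q[2]-q[0]);nn/=np.linalg.norm(nn)+1e-9;nn*=np.sign(nn[2])
        i=abs((P-q[0])@nn)<2
        if best is None or i.sum()>best.sum():best=i
    Q=P[best];c=Q.mean(0);s=np.linalg.svd(Q-c)[2][2];s*=np.sign(s[2]);t=np.degrees(np.arccos(s[2]))
    print('pad n',s.round(3),'tilt',round(t,1),'az',round(np.degrees(np.arctan2(s[1],s[0])),1),'c',c.round(1),len(Q),len(P))
    # pad face contour centre in its own plane
    e1=np.cross([0,1,0],s);e1/=np.linalg.norm(e1);e2=np.cross(s,e1);
    uv=np.c_[(Q-c)@e1,(Q-c)@e2].astype(np.float32);hull=cv2.convexHull(uv);el=cv2.minEnclosingCircle(hull);print('pad circ',np.round(el[0],1),round(el[1],1),(c+el[0][0]*e1+el[0][1]*e2).round(1))
    m2=np.zeros_like(m);m2[m]=best;vs,us=np.where(m2);u0,u1,v0,v1=us.min(),us.max(),vs.min(),vs.max();print('pad px',u0,u1,v0,v1);print(g[v0:v1+1,u0:u1+1])
E
```

```text
top plate [565.   63.4] [295.1 293.3] 72.31 z 10.42868062644353
fork top [554.2 -37.8] [59.2 40.1] 81.26 66.47525709049513
fork px 264 287 175 193
[[137 136 137 135 136 137 138 141 135 136 132 134 133 136 134 132 133 135
  137 136 136 133 133 131]
 [133 136 139 148 156 152 153 145 143 144 143 137 137 137 134 132 132 135
  136 135 132 133 130 132]
 [132 127 140 159 166 167 170 161 160 161 158 153 153 150 142 144 140 136
  138 133 132 133 131 133]
 [147 125 137 161 170 170 170 168 171 170 171 169 166 165 164 163 158 157
  140 122 117 117 120 126]
 [159 129 143 167 169 172 170 170 172 169 171 173 171 171 171 172 172 166
  146 112  97  98 103 112]
 [163 132 150 168 173 173 170 174 171 172 171 170 170 173 170 174 171 166
  148 114  91  88  93 101]
 [170 138 147 171 174 174 173 172 163 156 151 161 170 172 174 174 174 170
  145 108  88  92  86  97]
 [163 131 150 170 174 177 172 161 142 121 112 131 159 173 173 173 173 168
  136 103  88  91  94 102]
 [160 134 151 170 172 175 171 149 111  81  71  93 138 167 171 175 174 168
  137  99  93  90  88 106]
 [154 138 158 172 172 173 167 139  93  69  6
[... 5814 characters left out ...]
213 197 178 163 158]
 [152 152 189 213 218 219 219 187 158 174 184 159 174 212 202 152 176 212
  218 217 204 184 167]
 [149 157 162 189 201 213 217 218 219 187 159 167 189 195 187 149 139 199
  217 218 216 211 183]
 [140 157 165 170 170 192 202 210 219 219 220 201 192 176 157 163 183 208
  217 218 217 217 199]
 [118 135 164 169 170 174 171 180 202 203 211 214 216 217 217 218 218 219
  218 218 218 215 187]
 [ 87  84 137 157 164 172 174 172 172 166 181 189 195 196 197 201 204 202
  200 196 195 180 147]
 [ 89  75  66 104 134 154 168 170 167 166 164 159 149 146 144 154 156 152
  144 134 125 105 110]
 [ 89  87  70  58  64 104 143 145 150 163 159 154 149 143 139 134 129 124
  117 110 104  90 109]]
```

```bash
python3 - <<'E'
from h import *
for n in('top','scene'):
    im,dep=load(n);C=cloud(n,dep);ok=dep>0;Z=C[...,2];g=cv2.cvtColor(im,cv2.COLOR_BGR2GRAY).astype(float)
    u,v=np.meshgrid(np.arange(512),np.arange(384))
    hu,hv,hz=dict(top=(273.7,184,5),scene=(222.3,197,4.5))[n]
    base=dict(top=173,scene=236)[n];m=(np.hypot(u-hu,v-hv)<hz);w=np.clip(base-12-g,0,None)*m
    a,b=(w*u).sum()/w.sum(),(w*v).sum()/w.sum();print(n,'hole',a,b,ray(n,a,b,66).round(1))
    a,b=dict(top=(241.4,181.5),scene=(254.3,197))[n];
    for z in(98,100,102):print('dot',z,ray(n,a,b,z).round(1))
    hsv=cv2.cvtColor(im,cv2.COLOR_BGR2HSV);pur=(hsv[...,0]>125)&(hsv[...,0]<160)&(hsv[...,1]>100)
    for nm,c in(('purpin',(484,430)),('purgauge',(440,-265))):
        q=pur&ok&(np.hypot(C[...,0]-c[0],C[...,1]-c[1])<70)&(Z>3);P=C[q]
        if len(P):print(nm,np.percentile(P,[1,50,99],axis=0).round(0).tolist())
    q=ok&(g<60)&(np.hypot(C[...,0]-400,C[...,1]+320)<55)&(Z>25);P=C[q]
    if len(P):print('smallblack',np.percentile(P,[1,50,99],axis=0).round(0).tolist())
    q=ok&(abs(Z-136)<4)&(np.hypot(C[...,0]-459,C[...,1]+339)<40);P=C[q];print('gauge top',P.mean(0).round(1),cv2.minAreaRect(P[:,:2].astype(np.float32)))
    q=ok&(abs(Z-45)<4)&(np.hypot(C[...,0]-457,C[...,1]+338)<62);P=C[q];print('stand',cv2.minAreaRect(P[:,:2].astype(np.float32)))
s=ctrl.get_state();print(R.from_quat(s['ee_rot']).as_matrix().round(4))
E
```

```text
top hole 273.70853916725474 184.0818630910374 [553.9 -32.5  66. ]
dot 98 [559.1  56.4  98. ]
dot 100 [558.9  56.4 100. ]
dot 102 [558.6  56.3 102. ]
purpin [[460.0, 422.0, 22.0], [469.0, 429.0, 75.0], [479.0, 442.0, 81.0]]
purgauge [[412.0, -325.0, 49.0], [430.0, -237.0, 119.0], [462.0, -220.0, 125.0]]
smallblack [[352.0, -347.0, 27.0], [381.0, -315.0, 89.0], [454.0, -299.0, 140.0]]
gauge top [ 457.8 -337.1  137. ] ((457.5433654785156, -336.8863525390625), (30.703454971313477, 36.54228210449219), 77.78956604003906)
stand ((458.2424011230469, -339.2494201660156), (79.85763549804688, 81.27317810058594), 3.9217541217803955)
scene hole 222.02964743589743 197.04807692307693 [556. -33.  66.]
dot 98 [558.8  54.2  98. ]
dot 100 [560.9  55.1 100. ]
dot 102 [563.   55.9 102. ]
purpin [[463.0, 422.0, 10.0], [478.0, 431.0, 63.0], [484.0, 440.0, 77.0]]
purgauge [[420.0, -262.0, 34.0], [442.0, -234.0, 87.0], [454.0, -221.0, 121.0]]
smallblack [[360.0, -345.0, 28.0], [384.0, -318.0, 87.0], [455.0, -302.0, 138.0]]
gauge top [ 463.  -337.5  136.3] ((460.95806884765625, -339.89752197265625), (34.126216888427734, 35.573421478271484), 80.56583404541016)
stand ((460.78216552734375, -341.30401611328125), (82.73796844482422, 82.8318099975586), 2.6176345348358154)
[[-9.539e-01  3.001e-01 -4.000e-04]
 [ 3.001e-01  9.539e-01 -1.600e-03]
 [-1.000e-04 -1.600e-03 -1.000e+00]]
```

Emit:
arm_command --steps '[[[-0.361,-0.1545,0.08,0,0,0,90],[-0.361,-0.1545,0.108,0,0,0,90],[-0.361,-0.1545,0.108,0,0,0,90],[-0.361,-0.1545,0.108,0,0,0,90],[-0.361,-0.1545,0.108,0,0,0,90],[-0.361,-0.1545,0.108,0,0,0,90],[-0.361,-0.1545,0.108,0,0,0,90],[-0.361,-0.1545,0.108,0,0,0,90],[-0.361,-0.1545,0.108,0,0,0,90],[-0.361,-0.1545,0.108,0,0,0,90],[-0.361,-0.1545,0.108,0,0,0,90],[-0.361,-0.1545,0.108,0,0,0,90]]]'

```text
t: 1.1
ee_pos: [487.0, 337.7, 129.6]
ee_rot: [0.154, 0.988, -0.001, -0.0]
force: [-0.4, 1.4, -0.2]
gripper_width: 57.0
grip_force: 0.0
```

```bash
cat >> h.py <<'E'
def go(x,y,z,Rt=None):
    "shift (mm) and turn (deg) from measured pose to target"
    s=ctrl.get_state();A=R.from_quat(s['ee_rot']);d=A.inv().apply(np.array([x,y,z])-s['ee_pos'])
    rv=(A.inv()*Rt).as_rotvec(degrees=True) if Rt is not None else np.zeros(3)
    print('t',round(s['t'],2),'pos',s['ee_pos'].round(1),'F',s['force'].round(1),'w',round(s['gripper_width'],1),'q',s['qpos'].round(2).tolist());print('shift mm',d.round(1),'turn',rv.round(2))
def down(yaw):  # tool y at world angle yaw deg, z down
    c,n=np.cos(np.radians(yaw)),np.sin(np.radians(yaw));Y=np.array([c,n,0]);Zt=np.array([0,0,-1.]);return R.from_matrix(np.c_[np.cross(Y,Zt),Y,Zt])
E
python3 -c "
from h import *
go(485.5,340,54,down(73))"
```

```text
t 1.1 pos [487.  337.7 129.6] F [-0.4  1.4 -0.2] w 57.0 q [-0.56, 0.8, -0.22, 1.76, 0.27, 0.62, 0.32]
shift mm [ 2.1  1.9 75.6] turn [-0.13 -0.01 -0.75]
```

Emit:
arm_command --steps '[[[0.001,0.001,0.02,0,0,0,90],[0.001,0.001,0.04,0,0,0,90],[0.001,0.001,0.055,0,0,0,90],[0.001,0.001,0.065,0,0,0,90],[0.001,0.001,0.065,0,0,0,90],[0.001,0.001,0.065,0,0,0,90]]]'

```text
t: 1.6
ee_pos: [484.0, 342.8, 65.8]
ee_rot: [0.151, 0.989, 0.0, -0.0]
force: [0.2, 0.4, 0.9]
gripper_width: 57.0
grip_force: 0.0
```

```bash
python3 - <<'E'
from h import *
go(485.5,340,54,down(73))
im,_=grab('scene','s1');im2,_=grab('top','t1')
a=cv2.resize(im[170:270,310:440],(520,400),interpolation=3);b=cv2.resize(im2[165:265,85:185],(280,280),interpolation=3)
o=np.zeros((400,800,3),np.uint8);o[:,:520]=a;o[:280,520:]=b;cv2.imwrite('pics/pin1.png',o)
E
```

```text
t 1.6 pos [484.  342.8  65.8] F [0.2 0.4 0.9] w 57.0 q [-0.59, 0.89, -0.18, 1.78, 0.31, 0.49, 0.29]
shift mm [-2.3 -2.2 11.8] turn [ 0.01 -0.05 -0.37]
```

View pics/pin1.png

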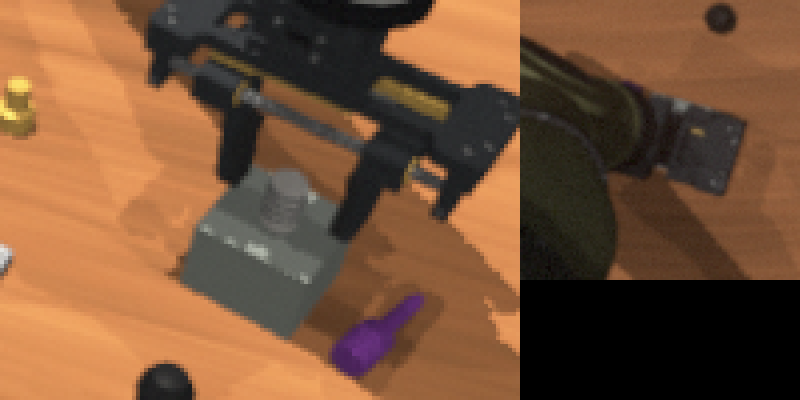

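The crop shows the pin head (285,205) between the fingers. The purple lookalike, which was balanced on its tip, now lies on its side at (375,335). No part of the arm came near it.

Emit:
arm_command --steps '[[[-0.0023,-0.0022,0.004,0,0,-0.4,90],[-0.0023,-0.0022,0.009,0,0,-0.4,90],[-0.0023,-0.0022,0.0115,0,0,-0.4,90],[-0.0023,-0.0022,0.0115,0,0,-0.4,90],[-0.0023,-0.0022,0.0115,0,0,-0.4,90]]]'

```text
t: 2.12
ee_pos: [486.3, 338.9, 54.0]
ee_rot: [0.148, 0.989, -0.0, -0.0]
force: [-0.5, -0.8, -0.2]
gripper_width: 57.1
grip_force: 0.0
```

```bash
python3 - <<'E'
from h import *
go(485.5,340,54,down(73))
im,dep=grab('scene','s2');C=cloud('scene',dep);i0,d0=load('scene')
df=cv2.absdiff(im,i0).max(2);print('diff near purgauge',df[110:185,110:200].max(),(df[110:185,110:200]>40).sum())
hsv=cv2.cvtColor(im,cv2.COLOR_BGR2HSV);pur=(hsv[...,0]>125)&(hsv[...,0]<160)&(hsv[...,1]>100)
for n in('s1','s2'):
    h2=cv2.cvtColor(load(n)[0],cv2.COLOR_BGR2HSV);p=(h2[...,0]>125)&(h2[...,0]<160)&(h2[...,1]>100);p[:,:300]=0;v,u=np.where(p);print(n,u.mean(),v.mean(),len(u))
E
```

```text
t 2.12 pos [486.3 338.9  54. ] F [-0.5 -0.8 -0.2] w 57.1 q [-0.58, 0.91, -0.18, 1.79, 0.32, 0.47, 0.3]
shift mm [1.1 0.8 0. ] turn [-0.01 -0.02 -0.07]
diff near purgauge 14 0
s1 402.4432432432432 254.42162162162163 185
s2 402.4432432432432 254.42162162162163 185
```

Emit:
arm_command --steps '[[[0.0005,0.0004,0,0,0,0,150],[0.0005,0.0004,0,0,0,0,255],[0.0005,0.0004,0,0,0,0,255],[0.0005,0.0004,0,0,0,0,255],[0.0005,0.0004,0,0,0,0,255],[0.0005,0.0004,0,0,0,0,255],[0.0005,0.0004,0,0,0,0,255],[0.0005,0.0004,0,0,0,0,255]]]'

```text
t: 2.83
ee_pos: [486.1, 339.6, 54.3]
ee_rot: [0.148, 0.989, 0.0, 0.0]
force: [-0.2, -0.4, 0.6]
gripper_width: 21.0
grip_force: 30.0
```

```bash
python3 - <<'E'
from h import *
go(485.5,340,54,down(73));print(ctrl.get_state()['torque'],ctrl.get_state()['grip_force'])
E
```

```text
t 2.83 pos [486.1 339.6  54.3] F [-0.2 -0.4  0.6] w 21.0 q [-0.59, 0.91, -0.18, 1.79, 0.32, 0.47, 0.29]
shift mm [0.7 0.2 0.3] turn [ 0.01  0.   -0.06]
[ 0.04634819  0.01505271 -0.03916225] 30.000039532897063
```

Emit:
arm_command --steps '[[[0,0,-0.015,0,0,0,255],[0,0,-0.04,0,0,0,255],[0,0,-0.07,0,0,0,255],[0,0,-0.105,0,0,0,255],[0,0,-0.135,0,0,0,255],[0,0,-0.146,0,0,0,255],[0,0,-0.146,0,0,0,255]]]'

```text
t: 3.42
ee_pos: [487.5, 340.6, 203.0]
ee_rot: [0.149, 0.989, 0.002, 0.002]
force: [-0.5, 0.8, -0.6]
gripper_width: 21.3
grip_force: 30.0
```

```bash
python3 - <<'E'
from h import *
go(555,-33,200,down(80))
E
```

```text
t 3.42 pos [487.5 340.6 203. ] F [-0.5  0.8 -0.6] w 21.3 q [-0.54, 0.7, -0.26, 1.7, 0.24, 0.77, 0.36]
shift mm [-174.3 -337.3    1.9] turn [ 0.27  0.21 -7.09]
```

Emit:
arm_command --steps '[[[-0.01,-0.02,0,0,0,0,255],[-0.025,-0.05,0,0,0,-2,255],[-0.042,-0.08,0,0,0,-3,255],[-0.06,-0.115,0,0,0,-4,255],[-0.078,-0.15,0,0,0,-5,255],[-0.095,-0.185,0,0,0,-6,255],[-0.113,-0.22,0,0,0,-7,255],[-0.13,-0.255,0,0,0,-7,255],[-0.147,-0.285,0,0,0,-7,255],[-0.16,-0.31,0,0,0,-7,255],[-0.17,-0.33,0,0,0,-7,255],[-0.1743,-0.3373,0,0,0,-7,255]]]'

```text
t: 4.42
ee_pos: [552.5, -39.3, 197.8]
ee_rot: [0.091, 0.996, -0.001, -0.002]
force: [0.2, -0.6, -0.8]
gripper_width: 21.1
grip_force: 30.0
```

Emit:
arm_command --steps '[[[0,0,0,0,0,0,255],[0,0,0,0,0,0,255],[0,0,0,0,0,0,255]]]'

```text
t: 4.67
ee_pos: [553.2, -31.4, 199.7]
ee_rot: [0.086, 0.996, 0.001, -0.001]
force: [0.7, 0.6, -0.8]
gripper_width: 20.8
grip_force: 30.0
```

```bash
python3 - <<'E'
from h import *
go(555,-33,125,down(80))
im,_=grab('scene','s3');im2,_=grab('top','t3')
a=cv2.resize(im[90:240,150:300],(500,500),interpolation=3);b=cv2.resize(im2[140:240,220:320],(280,280),interpolation=3)
o=np.zeros((500,780,3),np.uint8);o[:,:500]=a;o[:280,500:]=b;cv2.imwrite('pics/pin2.png',o)
E
```

```text
t 4.67 pos [553.2 -31.4 199.7] F [ 0.7  0.6 -0.8] w 20.8 q [0.19, 0.66, -0.36, 1.82, 0.33, 0.72, 1.05]
shift mm [-2.1 -1.4 74.7] turn [ 0.1  -0.08  0.13]
```

View pics/pin2.png

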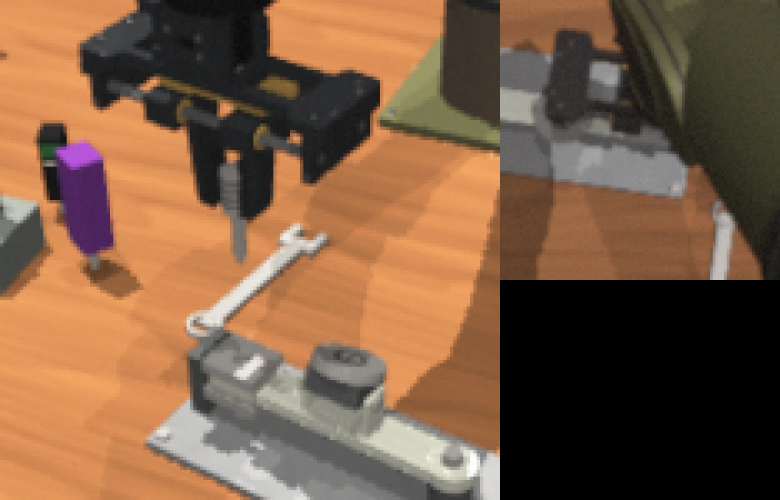

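The pin hangs straight in the fingers (tip at crop (240,262)), above and behind the fork hole at (250,365).

Emit:
arm_command --steps '[[[-0.002,-0.001,0.015,0,0,0,255],[-0.002,-0.001,0.035,0,0,0,255],[-0.002,-0.001,0.055,0,0,0,255],[-0.002,-0.001,0.068,0,0,0,255],[-0.002,-0.001,0.073,0,0,0,255],[-0.002,-0.001,0.073,0,0,0,255],[-0.002,-0.001,0.073,0,0,0,255],[-0.002,-0.001,0.073,0,0,0,255]]]'

```text
t: 5.43
ee_pos: [556.2, -34.8, 128.1]
ee_rot: [0.087, 0.996, 0.0, 0.001]
force: [0.1, -0.8, -0.3]
gripper_width: 21.0
grip_force: 30.0
```

```bash
python3 - <<'E'
from h import *
go(555,-33,114,down(80))
print(ray('scene',222,168.6,151.4))
im,_=grab('scene','s4');a=cv2.resize(im[140:215,190:280],(720,600),interpolation=3)
cv2.imwrite('pics/pin3.png',a)
E
```

```text
t 5.43 pos [556.2 -34.8 128.1] F [ 0.1 -0.8 -0.3] w 21.0 q [0.16, 0.77, -0.3, 1.87, 0.4, 0.56, 1.0]
shift mm [ 1.6  1.6 14.1] turn [ 0.04  0.1  -0.03]
[552.0649662  -30.60750357 151.4       ]
```

View pics/pin3.png

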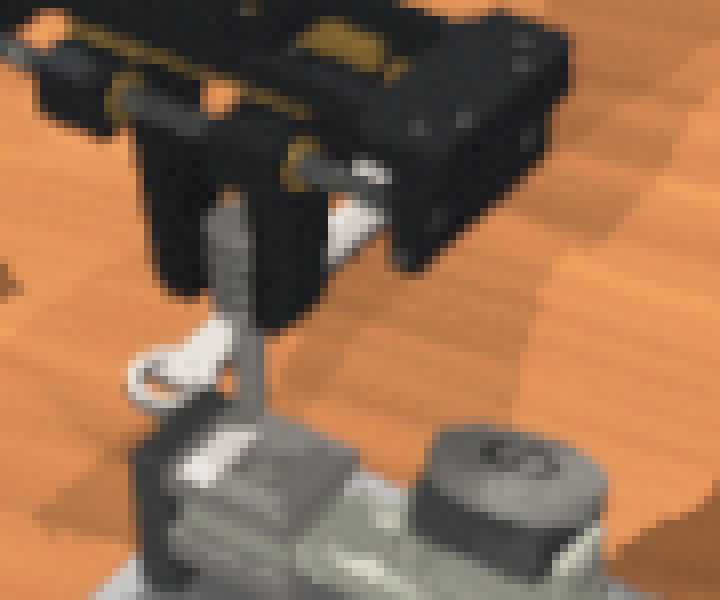

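```bash
python3 - <<'E'
from h import *
im,_=load('s4');g=cv2.cvtColor(im,cv2.COLOR_BGR2GRAY);print(g[180:200,214:230])
m=eyes.camera_model('scene');A=R.from_quat(m['rotation']).as_matrix()
def pr(p):
    c=A.T@(np.array(p)-m['eye']);return m['cx']+m['fx']*c[0]/-c[2],m['cy']-m['fy']*c[1]/-c[2]
s=ctrl.get_state()['ee_pos'];print(s.round(1))
for z in(79.8,90,100):print(z,'TCP axis proj',np.round(pr([s[0],s[1],z]),1),'hole axis',np.round(pr([556,-33,z]),1))
E
```

```text
[[157 183 222 211 175 132 112  74  38  31  30  43  71 104 125 130]
 [190 222 227 228 210 142 108  96  74  66  63 101 130 137 132 131]
 [225 228 228 228 205 137 114 114 103 116 122 150 161 147 140 138]
 [228 228 228 226 184 125 112 115 103 143 156 155 153 140 138 138]
 [225 228 226 205 143 107 113 114 103 141 154 153 139 135 135 137]
 [220 230 213 142  92 100 112 115 104 141 153 145 136 132 134 133]
 [223 230 201 125 115 115 113 113 107 140 150 137 132 132 130 129]
 [194 205 184 142 153 134 115 114 106 133 149 136 129 129 129 130]
 [148 129 100 129 154 130 113 112 106 126 144 140 133 131 130 129]
 [ 91  56  57  69 110 114 112 114 108 119 135 140 138 139 136 137]
 [ 58  57  58  57  74  94 108 113 108 124 139 143 142 143 144 151]
 [ 57  59  62  77  96 103 109 111 111 131 140 141 142 143 153 157]
 [ 58  62  80 103 109 110 109 108 122 129 131 134 138 141 151 156]
 [ 65  83 101 140 151 154 154 153 138 132 131 130 130 133 139 149]
 [ 88 107 141 192 205 206 208 190 147 130 131 129 131 131 130 132]
 [104 143 193 207 206 202 187 139 122 127 132 131 131 131 127 125]
 [160 198 207 207 207 190 137 113 119 119 123 122 121 124 114 111]
 [224 223 212 207 187 149 113 109 113 114 108 105 108 110 110 111]
 [232 232 224 199 147 110 103 115 122 121 110 106 107 110 109 109]
 [223 230 220 168 143 130 123 125 125 125 114 111 109 110 109 110]]
[556.3 -35.1 128.2]
79.8 TCP axis proj [220.9 192.6] hole axis [221.8 192.8]
90 TCP axis proj [220.7 189.4] hole axis [221.6 189.6]
100 TCP axis proj [220.5 186.2] hole axis [221.4 186.4]
```

Emit:
arm_command --steps '[[[0.001,0.002,0.004,0,0,0,255],[0.001,0.002,0.008,0,0,0,255],[0.001,0.002,0.012,0,0,0,255],[0.001,0.002,0.016,0,0,0,255],[0.001,0.002,0.019,0,0,0,255],[0.001,0.002,0.022,0,0,0,255],[0.001,0.002,0.022,0,0,0,255],[0.001,0.002,0.022,0,0,0,255]]]'

```text
t: 6.15
ee_pos: [555.5, -32.9, 105.1]
ee_rot: [0.088, 0.996, 0.0, 0.0]
force: [2.5, 1.5, -1.7]
gripper_width: 20.9
grip_force: 30.0
```

```bash
python3 - <<'E'
from h import *
go(555.5,-33,95,down(80));print(ctrl.get_state()['torque'])
E
```

```text
t 6.15 pos [555.5 -32.9 105.1] F [ 2.5  1.5 -1.7] w 20.9 q [0.14, 0.81, -0.28, 1.88, 0.41, 0.51, 0.98]
shift mm [-0.  -0.2 10.1] turn [ 0.05  0.05 -0.04]
[ 0.22516212 -0.50731427  0.0139245 ]
```

Emit:
arm_command --steps '[[[-0.0008,0.0006,0.0,0,0,0,255],[-0.0008,0.0006,0.003,0,0,0,255],[-0.0008,0.0006,0.006,0,0,0,255],[-0.0008,0.0006,0.009,0,0,0,255],[-0.0008,0.0006,0.012,0,0,0,255],[-0.0008,0.0006,0.012,0,0,0,255],[-0.0008,0.0006,0.012,0,0,0,255]]]'

```text
t: 6.73
ee_pos: [555.9, -32.7, 92.9]
ee_rot: [0.088, 0.996, 0.0, -0.0]
force: [2.4, 1.3, -2.8]
gripper_width: 20.9
grip_force: 30.0
```

```bash
python3 - <<'E'
from h import *
go(555.5,-33,82,down(80));print(ctrl.get_state()['torque'])
E
```

```text
t 6.73 pos [555.9 -32.7  92.9] F [ 2.4  1.3 -2.8] w 20.9 q [0.13, 0.83, -0.26, 1.89, 0.42, 0.49, 0.97]
shift mm [ 0.3 -0.4 10.9] turn [ 0.02 -0.   -0.06]
[ 0.1798408  -0.45198369 -0.01078033]
```

Emit:
arm_command --steps '[[[-0.001,0.0007,0.0,0,0,0,255],[-0.001,0.0007,0.003,0,0,0,255],[-0.001,0.0007,0.006,0,0,0,255],[-0.001,0.0007,0.009,0,0,0,255],[-0.001,0.0007,0.012,0,0,0,255],[-0.001,0.0007,0.012,0,0,0,255],[-0.001,0.0007,0.012,0,0,0,255]]]'

```text
t: 7.32
ee_pos: [556.5, -32.4, 80.9]
ee_rot: [0.088, 0.996, -0.0, -0.0]
force: [0.7, 0.2, -0.5]
gripper_width: 21.0
grip_force: 30.0
```

```bash
python3 - <<'E'
from h import *
go(555.5,-33,70,down(80));print(ctrl.get_state()['torque'])
E
```

```text
t 7.32 pos [556.5 -32.4  80.9] F [ 0.7  0.2 -0.5] w 21.0 q [0.12, 0.85, -0.25, 1.89, 0.43, 0.46, 0.96]
shift mm [ 0.9 -0.8 10.9] turn [-0.02 -0.06 -0.06]
[0.00581845 0.01011963 0.00669144]
```

Emit:
arm_command --steps '[[[-0.0002,0,0.003,0,0,0,255],[-0.0002,0,0.006,0,0,0,255],[-0.0002,0,0.008,0,0,0,255],[-0.0002,0,0.0095,0,0,0,255],[-0.0002,0,0.0105,0,0,0,255],[-0.0002,0,0.0115,0,0,0,255],[-0.0002,0,0.012,0,0,0,255],[-0.0002,0,0.012,0,0,0,255]]]'

```text
t: 7.98
ee_pos: [557.0, -32.3, 70.2]
ee_rot: [0.088, 0.996, -0.0, 0.0]
force: [-2.8, -0.6, 9.1]
gripper_width: 21.3
grip_force: 30.0
```

Emit:
arm_command --steps '[[[0.0002,0,0.0008,0,0,0,255],[0.0002,0,0.0008,0,0,0,255],[0.0002,0,0,0,0,0,240],[0.0002,0,0,0,0,0,150],[0.0002,0,0,0,0,0,90],[0.0002,0,0,0,0,0,90],[0.0002,0,0,0,0,0,90],[0.0002,0,0,0,0,0,90]]]'

```text
t: 8.65
ee_pos: [556.8, -32.3, 69.0]
ee_rot: [0.088, 0.996, 0.0, -0.0]
force: [-0.6, -0.5, -0.7]
gripper_width: 52.3
grip_force: 0.0
```

Emit:
arm_command --steps '[[[0,0,-0.02,0,0,0,90],[0,0,-0.05,0,0,0,90],[0,0,-0.09,0,0,0,90],[0,0,-0.13,0,0,0,90],[0,0,-0.155,0,0,0,90],[0,0,-0.16,0,0,0,90],[0,0,-0.16,0,0,0,90]]]'

```text
t: 9.23
ee_pos: [558.0, -32.4, 230.9]
ee_rot: [0.088, 0.996, 0.0, 0.002]
force: [0.9, -0.4, -0.5]
gripper_width: 57.2
grip_force: 0.0
```

```bash
python3 - <<'E'
from h import *
go(459.5,-338.3,220,down(79))
im,dep=grab('scene','s5');C=cloud('scene',dep)
a=cv2.resize(im[140:230,190:300],(730,600),interpolation=3);cv2.imwrite('pics/pin4.png',a)
m=(dep>0)&(np.hypot(C[...,0]-557,C[...,1]+33)<14)&(C[...,2]>92)&(C[...,2]<130);P=C[m];print('head top',len(P),P.mean(0).round(1),np.percentile(P[:,2],[10,50,90]).round(1))
E
```

```text
t 9.23 pos [558.  -32.4 230.9] F [ 0.9 -0.4 -0.5] w 57.2 q [0.2, 0.63, -0.38, 1.77, 0.31, 0.8, 1.07]
shift mm [  43.4 -318.5   10.5] turn [0.04 0.23 0.92]
head top 56 [557.9 -32.2  96.8] [94.1 97.3 98.6]
```

View pics/pin4.png

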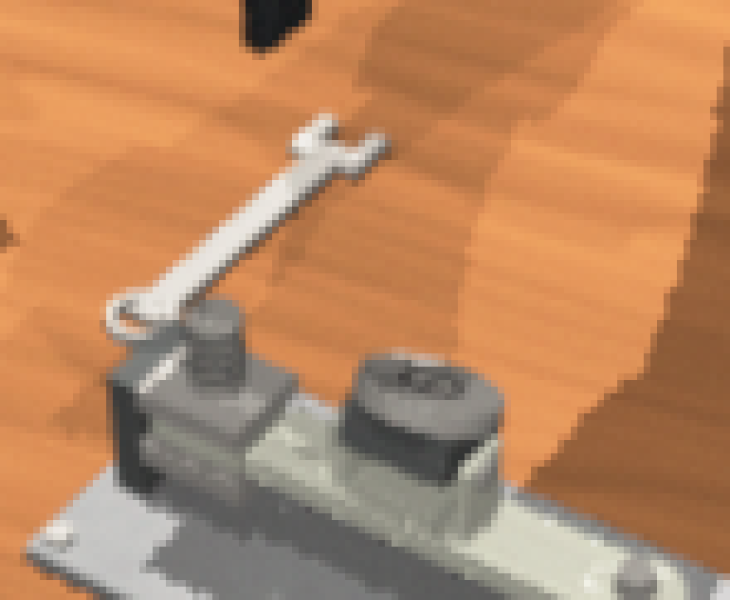

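The pin stands upright, with its head seated on the fork at crop (215,345) and its top at about 98 mm, as it should be. Next is the gauge.

Emit:
arm_command --steps '[[[0.003,-0.02,0,0,0,0,90],[0.007,-0.05,0,0,0,0,90],[0.011,-0.085,0,0,0,0,90],[0.016,-0.12,0,0,0,0.9,90],[0.02,-0.155,0,0,0,0.9,90],[0.025,-0.19,0,0,0,0.9,90],[0.03,-0.225,0,0,0,0.9,90],[0.035,-0.26,0,0,0,0.9,90],[0.039,-0.29,0.01,0,0,0.9,90],[0.042,-0.312,0.01,0,0,0.9,90],[0.0425,-0.319,0.01,0,0,0.9,90],[0.0425,-0.319,0.01,0,0,0.9,90]]]'

```text
t: 10.28
ee_pos: [457.5, -340.4, 217.1]
ee_rot: [0.097, 0.995, 0.001, -0.002]
force: [0.2, 0.8, 0.5]
gripper_width: 57.2
grip_force: 0.0
```

Emit:
arm_command --steps '[[[0,0,0.02,0,0,0,90],[0,0,0.04,0,0,0,90],[0,0,0.055,0,0,0,90],[0,0,0.055,0,0,0,90],[0,0,0.055,0,0,0,90]]]'

```text
t: 10.7
ee_pos: [459.9, -336.4, 163.5]
ee_rot: [0.094, 0.996, 0.001, -0.001]
force: [1.2, -0.7, 0.1]
gripper_width: 57.2
grip_force: 0.0
```

```bash
python3 - <<'E'
from h import *
go(460.5,-338.8,88,down(79))
im,_=grab('scene','s6');a=cv2.resize(im[60:190,90:240],(690,600),interpolation=3);cv2.imwrite('pics/g1.png',a)
E
```

```text
t 10.7 pos [ 459.9 -336.4  163.5] F [ 1.2 -0.7  0.1] w 57.2 q [0.77, 0.74, -0.37, 1.8, 0.39, 0.68, 1.56]
shift mm [-1.2 -2.5 75.5] turn [ 0.13 -0.1   0.23]
```

View pics/g1.png

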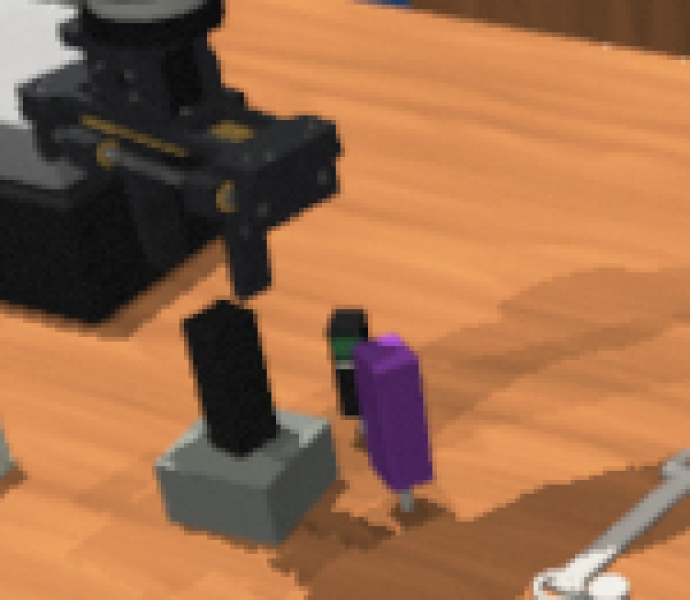

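The fingers straddle the black gauge, whose top is at crop (220,310). The purple one at (395,415) is clear of them.

Emit:
arm_command --steps '[[[-0.001,-0.002,0.015,0,0,0,90],[-0.001,-0.002,0.03,0,0,0,90],[-0.001,-0.002,0.05,0,0,0,90],[-0.001,-0.002,0.065,0,0,0,90],[-0.001,-0.002,0.075,0,0,0,90],[-0.001,-0.002,0.075,0,0,0,90],[-0.001,-0.002,0.075,0,0,0,90]]]'

```text
t: 11.33
ee_pos: [460.6, -340.9, 89.8]
ee_rot: [0.095, 0.995, 0.0, 0.0]
force: [0.1, -0.1, -0.1]
gripper_width: 56.9
grip_force: 0.0
```

```bash
python3 - <<'E'
from h import *
go(460.5,-338.8,88,down(79))
E
```

```text
t 11.33 pos [ 460.6 -340.9   89.8] F [ 0.1 -0.1 -0.1] w 56.9 q [0.73, 0.85, -0.3, 1.84, 0.46, 0.53, 1.5]
shift mm [0.5 2.  1.8] turn [0.   0.04 0.07]
```

Emit:
arm_command --steps '[[[0,0.0015,0.002,0,0,0,110],[0,0.0015,0.002,0,0,0,140],[0,0.0015,0.002,0,0,0,160],[0,0.0015,0.002,0,0,0,255],[0,0.0015,0.002,0,0,0,255],[0,0.0015,0.002,0,0,0,255],[0,0.0015,0.002,0,0,0,255],[0,0.0015,0.002,0,0,0,255]]]'

```text
t: 12.0
ee_pos: [460.5, -339.8, 87.7]
ee_rot: [0.096, 0.995, -0.0, 0.0]
force: [-0.7, 0.1, 4.9]
gripper_width: 29.6
grip_force: 30.0
```

```bash
python3 - <<'E'
from h import *
go(460.5,-338.8,240,down(79));s=ctrl.get_state();print(s['torque'],s['grip_force'],s['ee_pos'])
E
```

```text
t 12.0 pos [ 460.5 -339.8   87.7] F [-0.7  0.1  4.9] w 29.6 q [0.73, 0.85, -0.3, 1.84, 0.46, 0.52, 1.5]
shift mm [ 1.000e-01  1.000e+00 -1.523e+02] turn [-0.02  0.05  0.03]
[0.04767012 0.14665605 0.02356743] 29.978837692178786 [ 460.5003512  -339.8353534    87.68124766]
```

Emit:
arm_command --steps '[[[0,0,-0.01,0,0,0,255],[0,0,-0.03,0,0,0,255],[0,0,-0.06,0,0,0,255],[0,0,-0.095,0,0,0,255],[0,0,-0.13,0,0,0,255],[0,0,-0.15,0,0,0,255],[0,0,-0.155,0,0,0,255],[0,0,-0.155,0,0,0,255]]]'

```text
t: 12.67
ee_pos: [460.5, -340.0, 243.4]
ee_rot: [0.096, 0.995, -0.001, 0.001]
force: [-0.1, 0.3, -2.2]
gripper_width: 29.7
grip_force: 30.0
```

```bash
cat >> h.py <<'E'
SP=np.array([561.7,56.2,100.2]);t=np.radians(24.2);a=np.radians(170);N=np.array([np.sin(t)*np.cos(a),np.sin(t)*np.sin(a),np.cos(t)])
def padR(tool_y=79):
    Zt=-N;Y=np.array([np.cos(np.radians(tool_y)),np.sin(np.radians(tool_y)),0]);Y-=Y@Zt*Zt;Y/=np.linalg.norm(Y);return R.from_matrix(np.c_[np.cross(Y,Zt),Y,Zt])
def padgo(gap):
    "tip gap above pad along normal"
    go(*(SP+N*(70.7+gap)),padR(80))
E
python3 -c "
from h import *
padgo(60);print(SP+N*130.7)"
```

```text
t 12.67 pos [ 460.5 -340.   243.4] F [-0.1  0.3 -2.2] w 29.7 q [0.81, 0.63, -0.42, 1.72, 0.33, 0.86, 1.62]
shift mm [ 29.8 407.4  23.5] turn [ -0.26 -24.07  -0.95]
[508.93701359  65.50353809 219.41409918]
```

Emit:
arm_command --steps '[[[0.001,0.015,0,0,-1,0,255],[0.003,0.045,0,0,-3,0,255],[0.006,0.08,0,0,-5,0,255],[0.009,0.115,0,0,-7,0,255],[0.011,0.155,0,0,-9,0,255],[0.014,0.195,0,0,-11,0,255],[0.017,0.235,0,0,-13,0,255],[0.02,0.275,0,0,-15,0,255],[0.023,0.315,0,0,-17,-0.5,255],[0.026,0.35,0.01,0,-19,-0.5,255],[0.028,0.38,0.015,0,-21,-1,255],[0.03,0.4,0.02,-0.3,-23,-1,255]]]'

```text
t: 13.67
ee_pos: [504.4, 29.4, 226.8]
ee_rot: [0.084, 0.98, -0.02, 0.178]
force: [0.6, -0.2, -2.1]
gripper_width: 29.9
grip_force: 30.0
```

Emit:
arm_command --steps '[[[0,0,0,0,0,0,255],[0,0,0,0,0,0,255],[0,0,0,0,0,0,255]]]'

```text
t: 13.92
ee_pos: [505.8, 22.3, 228.7]
ee_rot: [0.089, 0.98, -0.022, 0.179]
force: [0.8, 0.2, -1.9]
gripper_width: 29.8
grip_force: 30.0
```

```bash
python3 -c "
from h import *
padgo(30)"
```

```text
t 13.92 pos [505.8  22.3 228.7] F [ 0.8  0.2 -1.9] w 29.8 q [-0.35, 0.48, 0.17, 2.27, 0.75, 0.1, 0.44]
shift mm [ 5.8 43.5 36.4] turn [-0.77 -3.46 -0.21]
```

Emit:
arm_command --steps '[[[0.001,0.01,0,0,-0.5,0,255],[0.002,0.02,0,0,-1,0,255],[0.003,0.03,0,-0.3,-1.5,0,255],[0.004,0.037,0,-0.5,-2,0,255],[0.005,0.0415,0,-0.7,-2.5,0,255],[0.0055,0.0435,0,-0.8,-3,0,255],[0.0055,0.0435,0,-0.8,-3.5,-0.2,255],[0.0055,0.0435,0,-0.8,-3.5,-0.2,255],[0.0055,0.0435,0,-0.8,-3.5,-0.2,255],[0.0055,0.0435,0,-0.8,-3.5,-0.2,255]]]'

```text
t: 14.75
ee_pos: [509.5, 65.2, 227.1]
ee_rot: [0.086, 0.974, -0.017, 0.21]
force: [0.3, -0.5, -1.7]
gripper_width: 30.0
grip_force: 30.0
```

```bash
python3 -c "
from h import *
padgo(30)"
```

```text
t 14.75 pos [509.5  65.2 227.1] F [ 0.3 -0.5 -1.7] w 30.0 q [-0.43, 0.49, 0.12, 2.3, 1.69, 0.14, -0.6]
shift mm [ 3.8  0.1 36.8] turn [ 0.09  0.16 -0.16]
```

Emit:
arm_command --steps '[[[0.001,0,0.008,0,0,0,255],[0.002,0,0.018,0,0,0,255],[0.003,0,0.028,0,0,0,255],[0.0035,0,0.038,0,0,0,255],[0.0035,0,0.046,0,0,0,255],[0.0035,0,0.052,0,0,0,255],[0.0035,0,0.052,0,0,0,255],[0.0035,0,0.052,0,0,0,255],[0.0035,0,0.052,0,0,0,255]]]'

```text
t: 15.5
ee_pos: [527.4, 64.0, 178.5]
ee_rot: [0.085, 0.974, -0.017, 0.21]
force: [-0.5, -0.1, -1.2]
gripper_width: 29.8
grip_force: 30.0
```

```bash
python3 - <<'E'
from h import *
padgo(5)
im,dep=grab('scene','s7');a=cv2.resize(im[110:230,190:320],(650,600),interpolation=3);cv2.imwrite('pics/g2.png',a)
m=eyes.camera_model('scene');A=R.from_quat(m['rotation']).as_matrix()
def pr(p):
    c=A.T@(np.array(p)-m['eye']);return np.round([m['cx']+m['fx']*c[0]/-c[2],m['cy']-m['fy']*c[1]/-c[2]],1)
s=ctrl.get_state();z=R.from_quat(s['ee_rot']).apply([0,0,1]);q=s['ee_pos']
for d in(-20,20,42.7,70.7):print(d,pr(q+z*d),((pr(q+z*d)-[190,110])*5).round(0))
E
```

```text
t 15.5 pos [527.4  64.  178.5] F [-0.5 -0.1 -1.2] w 29.8 q [-0.23, 0.6, -0.16, 2.29, 1.98, 0.32, -0.89]
shift mm [ 0.1 -1.8 10.1] turn [0.13 0.18 0.  ]
-20 [266.2 154.3] [381. 222.]
20 [262.  171.1] [360. 306.]
42.7 [259.7 180.4] [348. 352.]
70.7 [256.9 191.6] [334. 408.]
```

View pics/g2.png

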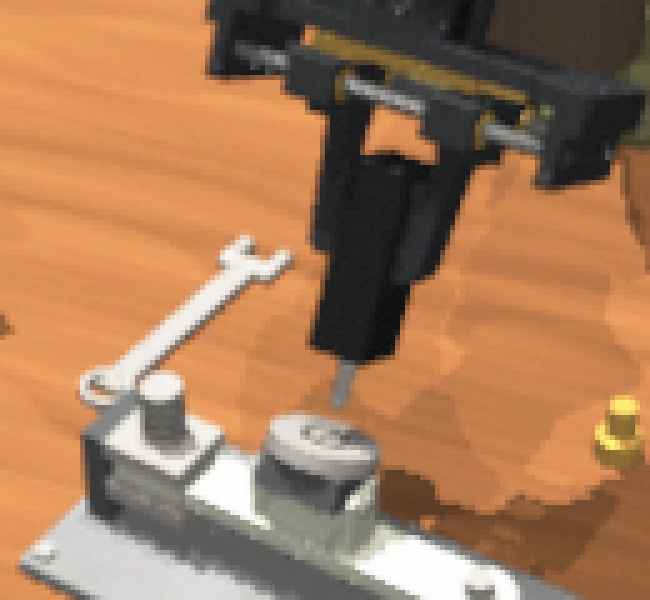

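The tip is at crop (340,405), and the ring's dot at about (324,437). The gauge is square in the hand and the pin is still home. The tip needs about 2.5 mm towards -y.

Emit:
arm_command --steps '[[[0,-0.001,0.002,0.1,0.2,0,255],[0,-0.0025,0.005,0.1,0.2,0,255],[0,-0.0025,0.008,0.1,0.2,0,255],[0,-0.0025,0.01,0.1,0.2,0,255],[0,-0.0025,0.01,0.1,0.2,0,255],[0,-0.0025,0.01,0.1,0.2,0,255],[0,-0.0025,0.01,0.1,0.2,0,255]]]'

```text
t: 16.13
ee_pos: [531.1, 61.5, 169.1]
ee_rot: [0.085, 0.974, -0.018, 0.209]
force: [-0.5, -1.0, -1.4]
gripper_width: 29.8
grip_force: 30.0
```

```bash
cat >> h.py <<'E'
def fn(k=8):
    F=[];P=[]
    for _ in range(k):
        grab('scene','tmp');s=ctrl.get_state();F.append(s['force']);P.append(s['ee_pos'])
    F=np.array(F);P=np.array(P);print('F',F.mean(0).round(2),'std',F.std(0).round(2),'Fn',round(float(F.mean(0)@N),2),'gap',round(float((P.mean(0)-SP)@N-70.7),2),'lat',(P.mean(0)-SP-N*((P.mean(0)-SP)@N)).round(2))
E
python3 - <<'E'
from h import *
padgo(0);fn()
im,dep=load('tmp');a=cv2.resize(im[150:220,220:300],(686,600),interpolation=3);cv2.imwrite('pics/g3.png',a)
E
```

```text
t 16.13 pos [531.1  61.5 169.1] F [-0.5 -1.  -1.4] w 29.8 q [-0.2, 0.63, -0.18, 2.29, 2.01, 0.34, -0.91]
shift mm [-0.1  0.1  4.9] turn [ 0.07 -0.03  0.05]
F [-0.02  0.41 -1.39] std [0.42 0.51 0.39] Fn -1.23 gap 4.97 lat [-0.05 -0.05 -0.02]
```

View pics/g3.png

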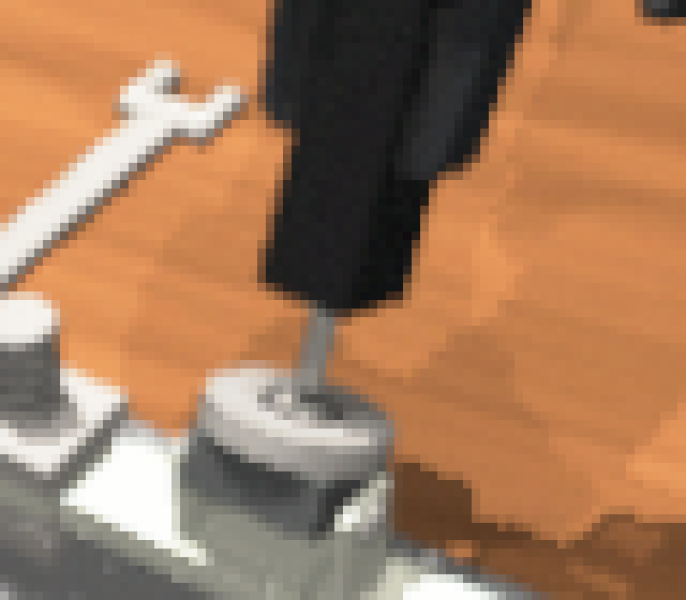

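The tip is at crop (311,390), just over the ring and about 1 mm to its right.

Emit:
arm_command --steps '[[[0,-0.001,0.001,0,0,0,255],[0,-0.001,0.002,0,0,0,255],[0,-0.001,0.003,0,0,0,255],[0,-0.001,0.004,0,0,0,255],[0,-0.001,0.005,0,0,0,255],[0,-0.001,0.006,0,0,0,255],[0,-0.001,0.007,0,0,0,255],[0,-0.001,0.007,0,0,0,255],[0,-0.001,0.007,0,0,0,255]]]'

```text
t: 17.28
ee_pos: [533.9, 59.9, 162.8]
ee_rot: [0.085, 0.974, -0.018, 0.209]
force: [0.2, -1.4, 0.8]
gripper_width: 30.3
grip_force: 30.0
```

```bash
python3 - <<'E'
from h import *
fn(14);padgo(-6)
E
```

```text
F [ 0.02 -0.13 -0.23] std [0.41 0.36 0.43] Fn -0.23 gap -2.06 lat [-0.16 -1.11  0.02]
t 17.98 pos [533.8  60.  162.8] F [ 0.3 -0.5 -0.8] w 29.4 q [-0.19, 0.64, -0.2, 2.29, 2.03, 0.35, -0.93]
shift mm [-0.   1.1  3.9] turn [ 0.06 -0.02  0.05]
```

Emit:
arm_command --steps '[[[0,0,0.001,0,0,0,255],[0,0,0.002,0,0,0,255],[0,0,0.003,0,0,0,255],[0,0,0.004,0,0,0,255],[0,0,0.004,0,0,0,255],[0,0,0.004,0,0,0,255]]]'

```text
t: 18.48
ee_pos: [535.5, 59.7, 159.1]
ee_rot: [0.085, 0.974, -0.018, 0.209]
force: [-0.8, 0.1, 1.2]
gripper_width: 29.7
grip_force: 30.0
```

```bash
python3 - <<'E'
from h import *
fn(20);padgo(-6)
im,dep=load('tmp');a=cv2.resize(im[150:220,220:300],(686,600),interpolation=3);cv2.imwrite('pics/g4.png',a)
E
```

```text
F [-0.05 -0.28  1.3 ] std [0.54 0.53 0.49] Fn 1.18 gap -6.08 lat [-0.22 -1.09 -0.01]
t 19.48 pos [535.4  59.7 159.1] F [-1.3 -0.6  0.9] w 29.5 q [-0.18, 0.65, -0.21, 2.29, 2.04, 0.36, -0.93]
shift mm [-0.1  1.1 -0.1] turn [ 0.07 -0.02  0.05]
```

View pics/g4.png

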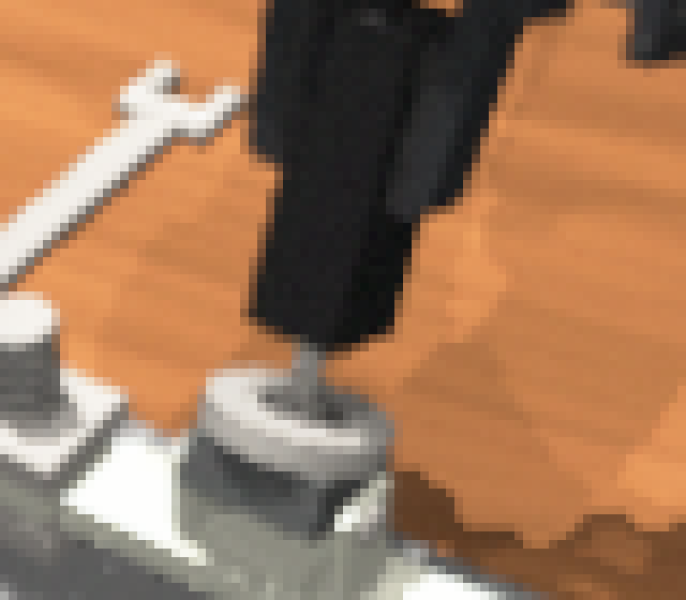

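The plunger is about 5.7 mm in: the force along the normal rose 2.4 N, and the geometry gives 6 mm. The tip sits inside the ring at crop (305,405), and the pin is home.

```bash
python3 -c "
from station import workorder
print(workorder.close_job())"
```

```text
the job is handed in; nothing more can be done
None
```

The job is handed in with no verdict returned: the pin is home in the fork, and the arm is holding the gauge square on the pad inside the ring with the plunger about 6 mm in. The unlisted purple pin lookalike, which had stood on its tip, was seen lying on its side before the first grasp; I doubt the arm touched it, but I did not see it fall.

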